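# Lift the steamer out of its pan with a chopstick through both handles

### The job

Lift the covered bamboo steamer out of its shallow pan on a chopstick, keeping your hand off the steamer and its handles: take one of the two long steel chopsticks from the rest and, with the steamer still standing in the pan, thread it through the sleeve on top of one handle and on through the sleeve of the other, until it sticks out on both sides. Then take the chopstick between the two handles and raise the steamer straight up until its base hangs about two fingers' width or more above the pan's rim. Finish there, still holding the chopstick, with the steamer hanging level and still over the pan from the chopstick alone and its lid on; leave the other chopstick and everything else where it is.

Things in the scene. Friction and masses are not known exactly. Their poses are not given: they have to be found in the camera images.
- sleeve_left (a point): centre of the sleeve on top of one handle (the +y one) of the steamer's steel lifting frame: a short level tube open at both ends, bore 16 mm, 14 mm long, 20 mm outside (mouths flared to 23 mm), pointing along the steamer's y axis, its centre 145 mm above the frame's base. Axes as the steamer's
- sleeve_right (a point): the centre of the sleeve on top of the opposite handle (the -y one), alike; the two sleeves lie on one line, their centres 176 mm apart, clear space between them above the lid. A chopstick may go in from either side, either end first
- steamer: round bamboo steamer (156 mm across, rim 64 mm up) in its steel lifting frame: a base plate 180 mm across and two upright handles (18 x 2.5 mm) 88 mm either side along y, a sleeve on top of each. One loose piece, 0.35 to 0.6 kg. Origin at the centre of the base plate's underside, 5 mm above the work surface at the start; z up, y along the line of the sleeves
- lid: slightly domed bamboo lid, 158 mm across, about 0.12 kg, lying loose in the basket's rim, its crown 90 mm above the underside of the frame's base plate, 55 mm below the line of the sleeves. Origin at the centre of the plane where it meets the rim
- pan: shallow round steel pan, 240 mm across, rim 40 mm above the work surface, floor 5 mm thick, fixed; two low loop handles reach to 147 mm from its centre. Origin at the centre of its underside
- rest: low dark wooden chopstick rest, 130 x 100 mm, 32 mm high, fixed; two notched rails 104 mm apart carry the two chopsticks along its x axis, 60 mm apart. The sticks overhang it by about 100 mm at either end, with nothing beneath but the work surface. Origin at the centre of its underside
- stick_a_mid (a point): first of a pair of like chopsticks (either one will do): steel, 330 mm long, round, 9 mm thick for 230 mm from its thick end, then tapering to 6 mm, about 70 g; at the start level on the rest, its centre line 28 mm above the work surface. This point is half-way along, on its centre line; its x axis points along the stick to the thin end
- stick_a_tip (a point): the very end of that chopstick at its thin end, on the centre line; axes as the mid point's
- stick_a_tail (a point): the very end of that chopstick at its thick end, on the centre line; axes as the mid point's
- stick_b_mid (a point): second of a pair of like chopsticks (either one will do): steel, 330 mm long, round, 9 mm thick for 230 mm from its thick end, then tapering to 6 mm, about 70 g; at the start level on the rest, its centre line 28 mm above the work surface. This point is half-way along, on its centre line; its x axis points along the stick to the thin end
- stick_b_tip (a point): the very end of that chopstick at its thin end, on the centre line; axes as the mid point's
- stick_b_tail (a point): the very end of that chopstick at its thick end, on the centre line; axes as the mid point's
- spoon_rest: white ceramic spoon rest: a dish 100 mm across, 16 mm high, with a flat 75 mm handle (-x of it); bystander. Origin under the dish
- ladle: mesh ladle lying down: bowl 104 mm across, 28 mm high, handle reaching 370 mm along its x; bystander. Origin under the bowl
- sauce_tray: clear acrylic sauce tray with three compartments, 90 x 200 x 28 mm; bystander. Origin under its centre
- dip_bowl: small white bowl, 84 mm across, 34 mm high; bystander. Origin under its centre
- tea_cup: blue tea cup without handle, 68 mm across, 60 mm high; bystander. Origin under its centre
- soy_bottle: brown glass bottle, 56 mm across, 150 mm high; bystander. Origin under its centre
- chilli_jar: glass jar with a steel cap, 66 mm across, 85 mm high; bystander. Origin under its centre
Things that resemble listed ones, but are neither listed nor needed, are in the scene too. Of the things that look like the lid, the larger one is meant.

How it is judged:
By the outcome, as a careful person would: the job done as asked, in the order asked, and still so for the second after the job is handed in, while the arm keeps its last pose, push and grip.
It also fails if it takes over 72 s, if anything falls off the work surface, if the arm or the gripper's body presses on something with over 40 N, if the wrist force passes 120 N, or if a joint passes its speed limit or range.

### The arm

A 7-joint arm with a two-finger parallel gripper is mounted at the origin on the work surface. World frame = base frame: x ahead of the robot, y to its left, z up, the work surface at z = 0. Lengths are in m, angles in rad, forces in N, time in s.
With the tool pointing down it reaches from about 0.35 to 0.9 m from the base axis. Payload 19.9 kg.
Tool frame: the origin (TCP) lies at the very end of the fingers, on their centre line; the grasp point (between the pads) lies 19 mm behind it; z points along the fingers, x is the direction in which the jaws open and shut, and the axes are right-handed (so a half turn about z gives the same grasp; the last joint's range is limited). The gripper opens to 94 mm and grips with 3 to 60 N. Pads are 16 mm wide; open, the fingers measure 119 mm over their backs; the gripper's body (75 mm by 177 mm) begins 78 mm behind the grasp point.
Start: joints at [1.151, 0.417, -0.01, 1.614, 0.005, 1.111, -0.053], TCP at [0.231, -0.581, 0.205] pointing down, gripper open.
Joint ranges: [-2.81, 2.81], [-0.39, 2.02], [-1.27, 1.25], [0.06, 2.57], [-1.19, 4.33], [0.19, 2], [-2.82, 2.82]. Speed limits (rad/s): [1.89, 1.89, 2.39, 2.39, 3.01, 3.01, 3.01].

### API

Orientations are given as a 3x3 rotation matrix whose columns are the frame's x, y, z axes.
In Python, from rig import robot gives the robot as it stands.
- The arm moves only by the tool move_arm, never from a script. Its argument "motion" is a list of rows, each an object of numbers: "hand": the gripper command: -1 is fully open, 1 is shut, values between are in proportion; "dx", "dy", "dz": the shift along the tool's x, y, z normalised to -1 to 1, where 1 is 0.3 m; "rx", "ry", "rz": the turn, a rotation vector about the tool's x, y, z normalised to -1 to 1, where 1 is 60 degrees. A call has 1 to 8 rows; each row is the pose to reach, as a shift and turn from the pose commanded when the call began, along the tool's axes at that moment; what a row does not reach only later rows make up. A row lasts 1/10 s, in which the tool goes at most 50 mm and 8.59 degrees, less where a joint would pass 70% of its speed; a pose out of reach is approached as far as the arm can. A call with a number of a shift or a turn outside -1 to 1 is refused whole. A call with a gripper value outside its range is refused whole. The fingers move at their own pace and stop on an object; the grip force is fixed at half the most. Time passes only in rows, so rows that repeat a pose let the fingers close. It gives the time, the measured TCP pose, the force and the opening at its end, in the units of the state.
- robot.state(): the state, without advancing time (a new reading comes with each control period).
- robot.get_image(name): name is "scene" or "top"; returns the picture (384x512x3 uint8, red, green, blue); there is no depth.
- robot.camera_model(name): a dict with "fx", "fy", "cx", "cy" (pixels), "D" ([k1, k2, p1, p2, k3] as OpenCV has them; the pictures are not rectified), "R" (3x3) and "t" (3): a world point X has camera coordinates R X + t. Camera axes: x right, y down, z forward; pixel columns grow to the right and rows downward; lengths in m; the calibration is good to about 2 mm. A picture is of the moment at which its call begins. camera_model takes no time and is no camera call.
- robot.sign_off(): hands the job in, once; it reports no verdict.
The state is a dict: "clock": time; "qpos": joint angles; "qd": joint speeds; "effort": joint torques, N m; "eef_pos": TCP position; "orientation": TCP orientation; "ft_force": force on the tool from outside, world axes, zero at the start; "wrist_torque": the same for the moment, N m; "gripper_width": finger opening in m.
Only numpy, scipy, OpenCV 4.12 (cv2) and the standard library are available. Lean on these libraries where they do the work, as an engineer would, in place of code of your own. Each camera call takes 0.05 s, during which the arm holds its last target. There are 200 camera calls.

## Working session

There is one attempt and no reset: what is moved stays moved. The work goes in short steps, Python scripts to look and compute and a tool call to move; the robot and the scene stay as the last step left them, time stands still between calls to the robot, and variables do not carry over. Pictures are saved under pics/ and viewed, about 8 in all and at most 12, crops included, and the job is handed in when it is done.

Besides the shell and the picture viewer there is one more tool, called after "Call:" in YAML: its name, and indented under it one key for each argument. move_arm: Moves the arm, as the interface text tells. Scaled input: -1 to 1 covers 0.3 m each way for a shift and 60 degrees each way for a turn. Its arguments: {"type":"object","properties":{"motion":{"type":"array","items":{"type":"object","properties":{"hand":{"type":"number"},"dx":{"type":"number","minimum":-1,"maximum":1},"dy":{"type":"number","minimum":-1,"maximum":1},"dz":{"type":"number","minimum":-1,"maximum":1},"rx":{"type":"number","minimum":-1,"maximum":1},"ry":{"type":"number","minimum":-1,"maximum":1},"rz":{"type":"number","minimum":-1,"maximum":1}}}}},"required":["motion"]}

```bash
mkdir -p pics; ls; python3 - <<'E'
from rig import robot
import cv2,numpy as np
np.set_printoptions(precision=4,suppress=True)
for n in("scene","top"):
    im=robot.get_image(n); cv2.imwrite(f"pics/{n}0.png",cv2.resize(im[:,:,::-1],(800,600),interpolation=cv2.INTER_CUBIC)); cv2.imwrite(f"pics/raw_{n}0.png",im[:,:,::-1])
    print(n,robot.camera_model(n))
print(robot.state())
E
```

```text
pics
scene {'fx': 388.6211755224574, 'fy': 388.6211755224574, 'cx': 255.33626768772064, 'cy': 187.1135517406689, 'D': array([-0.1322,  0.    ,  0.    ,  0.    ,  0.    ]), 'R': array([[-0.4228,  0.906 , -0.0191],
       [ 0.6296,  0.2785, -0.7253],
       [-0.6518, -0.3187, -0.6882]]), 't': array([ 0.22  , -0.2175,  1.5077])}
top {'fx': 464.7088966241442, 'fy': 464.7088966241442, 'cx': 253.08586301774636, 'cy': 190.71656548928348, 'D': array([0.0222, 0.    , 0.    , 0.    , 0.    ]), 'R': array([[-0.0168, -0.9998, -0.0078],
       [-0.9801,  0.018 , -0.1979],
       [ 0.198 ,  0.0043, -0.9802]]), 't': array([0.0004, 0.5068, 1.4847])}
{'clock': 0.1, 'qpos': array([ 1.1515,  0.4179, -0.0103,  1.6141,  0.0047,  1.1107, -0.053 ]), 'qd': array([-0.0006, -0.0023, -0.0002, -0.0017,  0.    , -0.002 ,  0.0008]), 'effort': array([  0.0007, -85.2585,   0.6393, -42.6694,  -0.0489,   0.0165,
         0.    ]), 'eef_pos': array([ 0.2304, -0.5806,  0.2049]), 'orientation': array([[ 0.3688, -0.9295, -0.0005],
       [-0.9295, -0.3688,  0.001 ],
       [-0.0011,  0.0001, -1.    ]]), 'ft_force': array([0.5743, 0.1171, 0.3208]), 'wrist_torque': array([-0.0292, -0.0122,  0.0026]), 'gripper_width': 0.09402523239927284}
```

View pics/scene0.png

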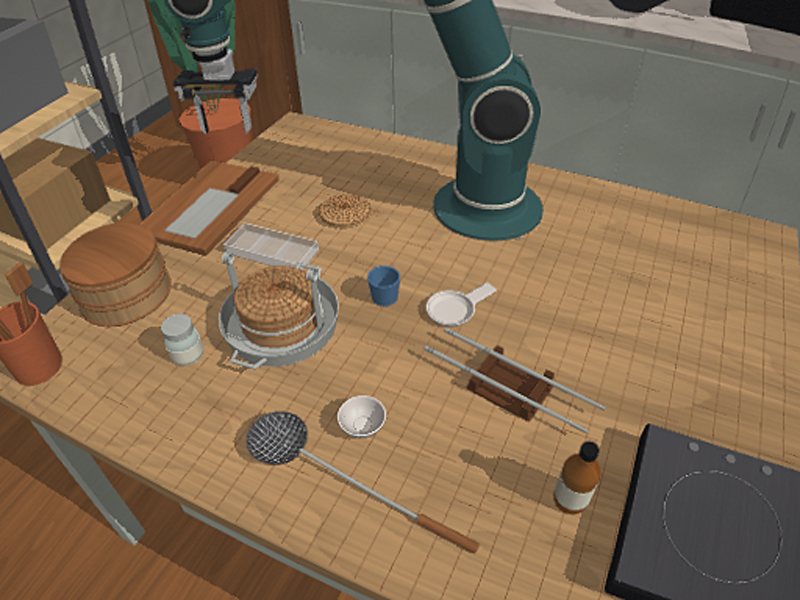

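View pics/top0.png

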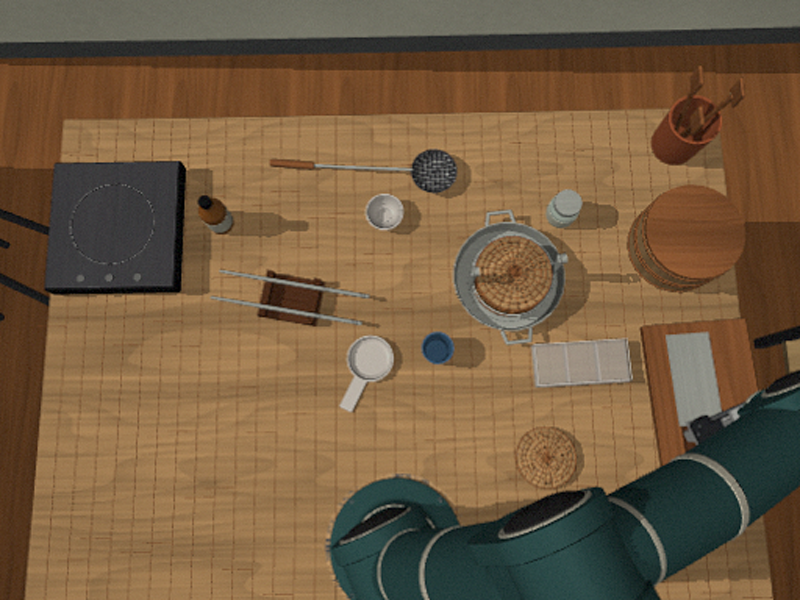

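The scene view shows the steamer in the pan at (280,305), with its sleeves near (229,257) and (313,268), and the two sticks at (430-605,330-430). In the top view the sleeves are near (477,272) and (563,258), and the sticks run from (215,285) to (365,310). The soy bottle at (213,215) stands near the sticks' left ends. I'll enlarge crops to get exact pixels.

```bash
python3 - <<'E'
import cv2,numpy as np
s=cv2.imread('pics/raw_scene0.png');t=cv2.imread('pics/raw_top0.png')
def c(im,x,y,w,h,k):
    o=cv2.resize(im[y:y+h,x:x+w],None,fx=k,fy=k,interpolation=cv2.INTER_CUBIC)
    for i in range(0,w,10): cv2.line(o,(i*k,0),(i*k,4 if i%50 else 12),(0,0,255),1)
    for i in range(0,h,10): cv2.line(o,(0,i*k),(4 if i%50 else 12,i*k),(0,0,255),1)
    return o
a=np.vstack([c(t,130,165,120,50,6),c(s,265,205,125,75,6)[:, :720]])
cv2.imwrite('pics/c1.png',a[:600])
b=np.hstack([c(t,290,135,80,80,5),c(s,135,140,80,80,5)])
cv2.imwrite('pics/c2.png',b); print(a.shape,b.shape)
E
```

```text
(750, 720, 3) (400, 800, 3)
```

View pics/c1.png

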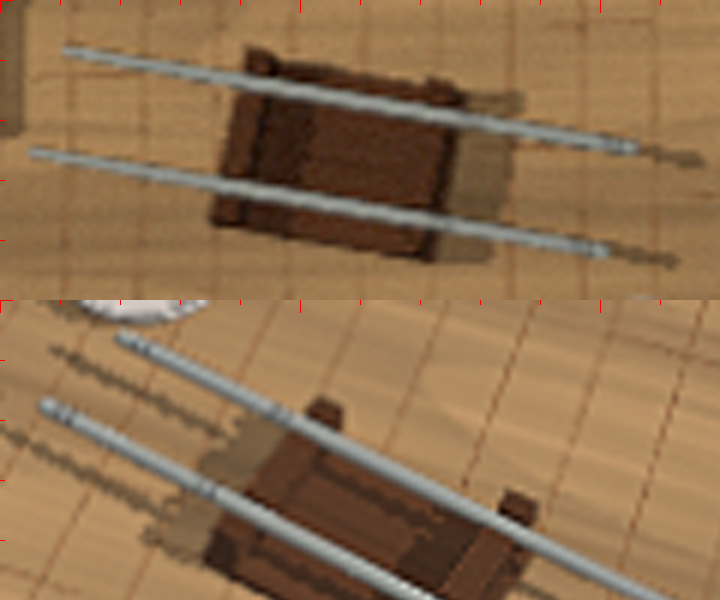

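View pics/c2.png

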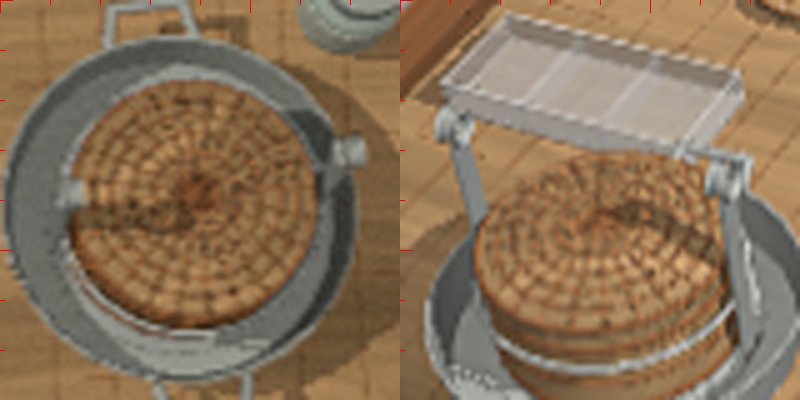

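```bash
cat >h.py <<'E'
from rig import robot
import cv2,numpy as np
np.set_printoptions(precision=4,suppress=True)
M={n:robot.camera_model(n) for n in("scene","top")}
def K(m): return np.array([[m['fx'],0,m['cx']],[0,m['fy'],m['cy']],[0,0,1.]])
def ray(n,uv):
    m=M[n]; u=cv2.undistortPoints(np.array([[uv]],float),K(m),m['D'])[0,0]
    R,t=np.array(m['R']),np.array(m['t']); return -R.T@t, R.T@np.array([*u,1])
def plane(n,uv,z):
    o,d=ray(n,uv); return o+d*(z-o[2])/d[2]
def tri(a,b):
    A=np.zeros((3,3));v=np.zeros(3)
    for n,uv in(("scene",a),("top",b)):
        o,d=ray(n,uv); d=d/np.linalg.norm(d); P=np.eye(3)-np.outer(d,d); A+=P; v+=P@o
    return np.linalg.solve(A,v)
def proj(n,X):
    m=M[n]; return cv2.projectPoints(np.array([X],float),cv2.Rodrigues(np.array(m['R']))[0],np.array(m['t']),K(m),m['D'])[0][0,0]
E
python3 - <<'E'
from h import *
print("sleeves tri");L=tri((200,175.6),(304.8,173.8));R=tri((145.6,164.8),(360,165.4));print(L,R,np.linalg.norm(L-R))
L,R=plane('top',(304.8,173.8),.15),plane('top',(360,165.4),.15);print('top',L,R,np.linalg.norm(L-R))
L,R=plane('scene',(200,175.6),.15),plane('scene',(145.6,164.8),.15);print('scene',L,R,np.linalg.norm(L-R))
for nm,a in(('top',[(140.5,173.7),(236.7,189.8),(134.8,190.3),(231.7,206.8)]),('scene',[(375.7,275.8),(272,222.2),(386.6,261),(284.7,210.8)])):
    P=[plane(nm,p,.028) for p in a]; print(nm,*P,np.linalg.norm(P[0]-P[1]),np.linalg.norm(P[2]-P[3]))
for k,p,z in(('bottle base',(222*.64,226*.64),0.02),('bottle top',(205*.64,203*.64),.15),('jar',(565*.64,203*.64),.085),('bigL',(645*.64,230*.64),.13),('bigtop',(694*.64,232*.64),.15),('tray',(582*.64,361*.64),.02),('cup',(437*.64,346*.64),.06),('pan c',(509*.64,275*.64),.03)): print(k,plane('top',p,z))
t=cv2.imread('pics/raw_top0.png').astype(int).sum(2)
E
```

```text
sleeves tri
[ 0.5364 -0.1679  0.1474] [ 0.5606 -0.3421  0.1479] 0.1758663786934176
top [ 0.5373 -0.1704  0.15  ] [ 0.5609 -0.3428  0.15  ] 0.17401253555421284
scene [ 0.538  -0.1629  0.15  ] [ 0.5622 -0.3385  0.15  ] 0.17730667209705256
top [0.577  0.3711 0.028 ] [0.5155 0.0465 0.028 ] [0.5201 0.3885 0.028 ] [0.458  0.0637 0.028 ] 0.3304132350470648 0.3306281507920069
scene [0.5791 0.3741 0.028 ] [0.5172 0.0528 0.028 ] [0.5207 0.3908 0.028 ] [0.4599 0.0697 0.028 ] 0.3271545494949206 0.32673460571144575
bottle base [0.6817 0.3709 0.02  ]
bottle top [0.6904 0.3741 0.15  ]
jar [ 0.6981 -0.3706  0.085 ]
bigL [ 0.6222 -0.5178  0.13  ]
bigtop [ 0.6102 -0.6074  0.15  ]
tray [ 0.3699 -0.4002  0.02  ]
cup [ 0.4018 -0.093   0.06  ]
pan c [ 0.5569 -0.2538  0.03  ]
```

Everything checks out: sleeve spacing 176 mm, z 0.147 and stick lengths 330 mm. I'll take the near stick (B) about 70 mm from its +y end and thread it from the +y side. That side is clear, and it keeps me away from the bottle and the other stick.

```bash
cat >>h.py <<'E'
from scipy.spatial.transform import Rotation as Ro
def Rdown(ang):  # tool x at world azimuth ang (deg), z down
    a=np.radians(ang); x=np.array([np.cos(a),np.sin(a),0]); z=np.array([0,0,-1.]); return np.column_stack([x,np.cross(z,x),z])
def go(wps,p=None,R=None):
    s=robot.state(); p=s['eef_pos'] if p is None else np.array(p); R=s['orientation'] if R is None else R
    for q,a in wps:
        q=np.array(q);T=Rdown(a); d=R.T@(q-p)/.3; r=Ro.from_matrix(R.T@T).as_rotvec(degrees=True)/60
        print('->',q,a,'d',d,'r',r,'dist',np.linalg.norm(q-p)); p,R=q,T
E
python3 - <<'E'
from h import *
go([((.44,-.36,.27),-30),((.50,-.05,.27),-10.8),((.507,.22,.2),-10.8),((.507,.321,.15),-10.8)])
E
```

```text
-> [ 0.44 -0.36  0.27] -30 d [-0.4261 -0.9207 -0.2166] r [-0.0003  0.001  -0.6393] dist 0.31122092713560173
-> [ 0.5  -0.05  0.27] -10.8 d [-0.3435 -0.9949  0.    ] r [ 0.    0.   -0.32] dist 0.31575306807693887
-> [0.507 0.22  0.2  ] -10.8 d [-0.1457 -0.8884  0.2333] r [0. 0. 0.] dist 0.27901433654921753
-> [0.507 0.321 0.15 ] -10.8 d [-0.0631 -0.3307  0.1667] r [0. 0. 0.] dist 0.11269871339105875
```

Call:
move_arm:
  motion:
    - {"dx": -0.426, "dy": -0.921, "dz": -0.217, "rz": -0.64, "hand": 0.15}
    - {"dx": -0.426, "dy": -0.921, "dz": -0.217, "rz": -0.64, "hand": 0.15}
    - {"dx": -0.426, "dy": -0.921, "dz": -0.217, "rz": -0.64, "hand": 0.15}
    - {"dx": -0.426, "dy": -0.921, "dz": -0.217, "rz": -0.64, "hand": 0.15}
    - {"dx": -0.426, "dy": -0.921, "dz": -0.217, "rz": -0.64, "hand": 0.15}
    - {"dx": -0.426, "dy": -0.921, "dz": -0.217, "rz": -0.64, "hand": 0.15}
    - {"dx": -0.426, "dy": -0.921, "dz": -0.217, "rz": -0.64, "hand": 0.15}
    - {"dx": -0.426, "dy": -0.921, "dz": -0.217, "rz": -0.64, "hand": 0.15}

```text
$.motion[0]: bad value
```

Call:
move_arm:
  motion:
    - {"dx": -0.344, "dy": -0.995, "dz": 0, "rz": -0.32, "hand": 0.15}
    - {"dx": -0.344, "dy": -0.995, "dz": 0, "rz": -0.32, "hand": 0.15}
    - {"dx": -0.344, "dy": -0.995, "dz": 0, "rz": -0.32, "hand": 0.15}
    - {"dx": -0.344, "dy": -0.995, "dz": 0, "rz": -0.32, "hand": 0.15}
    - {"dx": -0.344, "dy": -0.995, "dz": 0, "rz": -0.32, "hand": 0.15}
    - {"dx": -0.344, "dy": -0.995, "dz": 0, "rz": -0.32, "hand": 0.15}
    - {"dx": -0.344, "dy": -0.995, "dz": 0, "rz": -0.32, "hand": 0.15}
    - {"dx": -0.344, "dy": -0.995, "dz": 0, "rz": -0.32, "hand": 0.15}

```text
$.motion[0]: bad value
```

Call:
move_arm:
  motion:
    - {"dx": -0.15, "dy": -0.89, "dz": 0.233, "hand": 0.15}
    - {"dx": -0.15, "dy": -0.89, "dz": 0.233, "hand": 0.15}
    - {"dx": -0.15, "dy": -0.89, "dz": 0.233, "hand": 0.15}
    - {"dx": -0.15, "dy": -0.89, "dz": 0.233, "hand": 0.15}
    - {"dx": -0.15, "dy": -0.89, "dz": 0.233, "hand": 0.15}
    - {"dx": -0.15, "dy": -0.89, "dz": 0.233, "hand": 0.15}
    - {"dx": -0.15, "dy": -0.89, "dz": 0.233, "hand": 0.15}
    - {"dx": -0.15, "dy": -0.89, "dz": 0.233, "hand": 0.15}

```text
$.motion[0]: bad value
```

```bash
python3 - <<'E'
from h import *
s=robot.state();print(s['eef_pos'],s['orientation'],s['gripper_width'],s['clock'],s['ft_force'])
go([((.507,.321,.10),-10.8),((.507,.321,.011),-10.8)])
E
```

```text
[ 0.2304 -0.5806  0.2049] [[ 0.3688 -0.9295 -0.0005]
 [-0.9295 -0.3688  0.001 ]
 [-0.0011  0.0001 -1.    ]] 0.09402523239927284 0.1 [0.5743 0.1171 0.3208]
-> [0.507 0.321 0.1  ] -10.8 d [-2.4531 -1.9656  0.3521] r [-0.0004  0.001  -0.9593] dist 0.9489333870055294
-> [0.507 0.321 0.011] -10.8 d [0.     0.     0.2967] r [0. 0. 0.] dist 0.08900000000000001
```

Call:
move_arm:
  motion:
    - {"dx": -0.426, "dy": -0.921, "dz": -0.217, "rx": 0, "ry": 0, "rz": -0.64, "hand": 0.15}
    - {"dx": -0.426, "dy": -0.921, "dz": -0.217, "rx": 0, "ry": 0, "rz": -0.64, "hand": 0.15}
    - {"dx": -0.426, "dy": -0.921, "dz": -0.217, "rx": 0, "ry": 0, "rz": -0.64, "hand": 0.15}
    - {"dx": -0.426, "dy": -0.921, "dz": -0.217, "rx": 0, "ry": 0, "rz": -0.64, "hand": 0.15}
    - {"dx": -0.426, "dy": -0.921, "dz": -0.217, "rx": 0, "ry": 0, "rz": -0.64, "hand": 0.15}
    - {"dx": -0.426, "dy": -0.921, "dz": -0.217, "rx": 0, "ry": 0, "rz": -0.64, "hand": 0.15}
    - {"dx": -0.426, "dy": -0.921, "dz": -0.217, "rx": 0, "ry": 0, "rz": -0.64, "hand": 0.15}
    - {"dx": -0.426, "dy": -0.921, "dz": -0.217, "rx": 0, "ry": 0, "rz": -0.64, "hand": 0.15}

```text
clock: 0.9
eef_pos: [0.4416, -0.3587, 0.2707]
orientation: [[0.868, -0.496, 0.0], [-0.496, -0.868, 0.0], [0.0, -0.0, -1.0]]
ft_force: [-0.6, -0.8, -0.6]
gripper_width: 0.0403
```

Call:
move_arm:
  motion:
    - {"dx": -0.344, "dy": -0.995, "dz": 0, "rx": 0, "ry": 0, "rz": -0.32, "hand": 0.15}
    - {"dx": -0.344, "dy": -0.995, "dz": 0, "rx": 0, "ry": 0, "rz": -0.32, "hand": 0.15}
    - {"dx": -0.344, "dy": -0.995, "dz": 0, "rx": 0, "ry": 0, "rz": -0.32, "hand": 0.15}
    - {"dx": -0.344, "dy": -0.995, "dz": 0, "rx": 0, "ry": 0, "rz": -0.32, "hand": 0.15}
    - {"dx": -0.344, "dy": -0.995, "dz": 0, "rx": 0, "ry": 0, "rz": -0.32, "hand": 0.15}
    - {"dx": -0.344, "dy": -0.995, "dz": 0, "rx": 0, "ry": 0, "rz": -0.32, "hand": 0.15}
    - {"dx": -0.344, "dy": -0.995, "dz": 0, "rx": 0, "ry": 0, "rz": -0.32, "hand": 0.15}
    - {"dx": -0.344, "dy": -0.995, "dz": 0, "rx": 0, "ry": 0, "rz": -0.32, "hand": 0.15}

```text
clock: 1.7
eef_pos: [0.4998, -0.0491, 0.2702]
orientation: [[0.983, -0.185, -0.001], [-0.185, -0.983, 0.0], [-0.001, -0.0, -1.0]]
ft_force: [-0.2, -0.6, -0.4]
gripper_width: 0.0402
```

Call:
move_arm:
  motion:
    - {"dx": -0.15, "dy": -0.89, "dz": 0.233, "rx": 0, "ry": 0, "rz": 0, "hand": 0.15}
    - {"dx": -0.15, "dy": -0.89, "dz": 0.233, "rx": 0, "ry": 0, "rz": 0, "hand": 0.15}
    - {"dx": -0.15, "dy": -0.89, "dz": 0.233, "rx": 0, "ry": 0, "rz": 0, "hand": 0.15}
    - {"dx": -0.15, "dy": -0.89, "dz": 0.233, "rx": 0, "ry": 0, "rz": 0, "hand": 0.15}
    - {"dx": -0.15, "dy": -0.89, "dz": 0.233, "rx": 0, "ry": 0, "rz": 0, "hand": 0.15}
    - {"dx": -0.15, "dy": -0.89, "dz": 0.233, "rx": 0, "ry": 0, "rz": 0, "hand": 0.15}
    - {"dx": -0.15, "dy": -0.89, "dz": 0.233, "rx": 0, "ry": 0, "rz": 0, "hand": 0.15}
    - {"dx": -0.15, "dy": -0.89, "dz": 0.233, "rx": 0, "ry": 0, "rz": 0, "hand": 0.15}

```text
clock: 2.5
eef_pos: [0.506, 0.2187, 0.1999]
orientation: [[0.982, -0.188, -0.001], [-0.188, -0.982, -0.001], [-0.001, 0.001, -1.0]]
ft_force: [0.4, -0.5, 0.1]
gripper_width: 0.0401
```

```bash
python3 - <<'E'
from h import *
s=robot.state();print(s['eef_pos'],s['orientation'],s['gripper_width'],s['clock'],s['ft_force'])
go([((.507,.321,.10),-10.8),((.507,.321,.011),-10.8)])
E
```

```text
[0.506  0.2187 0.1999] [[ 0.9821 -0.1881 -0.0013]
 [-0.1881 -0.9821 -0.0009]
 [-0.0011  0.0011 -1.    ]] 0.04012291140859642 2.5 [ 0.4396 -0.4605  0.0618]
-> [0.507 0.321 0.1  ] -10.8 d [-0.0605 -0.3359  0.3327] r [ 0.001   0.001  -0.0007] dist 0.14297367456415502
-> [0.507 0.321 0.011] -10.8 d [0.     0.     0.2967] r [0. 0. 0.] dist 0.08900000000000001
```

Call:
move_arm:
  motion:
    - {"dx": -0.06, "dy": -0.335, "dz": 0.333, "rx": 0, "ry": 0, "rz": 0, "hand": 0.15}
    - {"dx": -0.06, "dy": -0.335, "dz": 0.333, "rx": 0, "ry": 0, "rz": 0, "hand": 0.15}
    - {"dx": -0.06, "dy": -0.335, "dz": 0.333, "rx": 0, "ry": 0, "rz": 0, "hand": 0.15}
    - {"dx": -0.06, "dy": -0.335, "dz": 0.333, "rx": 0, "ry": 0, "rz": 0, "hand": 0.15}
    - {"dx": -0.06, "dy": -0.335, "dz": 0.45, "rx": 0, "ry": 0, "rz": 0, "hand": 0.15}
    - {"dx": -0.06, "dy": -0.335, "dz": 0.55, "rx": 0, "ry": 0, "rz": 0, "hand": 0.15}
    - {"dx": -0.06, "dy": -0.335, "dz": 0.6, "rx": 0, "ry": 0, "rz": 0, "hand": 0.15}
    - {"dx": -0.06, "dy": -0.335, "dz": 0.633, "rx": 0, "ry": 0, "rz": 0, "hand": 0.15}

```text
clock: 3.3
eef_pos: [0.5074, 0.3208, 0.0103]
orientation: [[0.982, -0.189, -0.0], [-0.189, -0.982, -0.001], [0.0, 0.001, -1.0]]
ft_force: [0.5, -0.3, 0.6]
gripper_width: 0.0402
```

```bash
python3 - <<'E'
from h import *
s=robot.state();print(s['eef_pos'],s['gripper_width'],s['ft_force'])
t=robot.get_image('top');c=robot.get_image('scene')
a=cv2.resize(t[155:215,125:245],None,fx=5,fy=5,interpolation=2)
b=cv2.resize(c[180:300,265:425],None,fx=3.75,fy=2.5,interpolation=2)
cv2.imwrite('pics/g1.png',np.vstack([a,b])[:,:,::-1])
E
```

```text
[0.5074 0.3208 0.0103] 0.04018891914479036 [ 0.4904 -0.2707  0.5598]
```

View pics/g1.png

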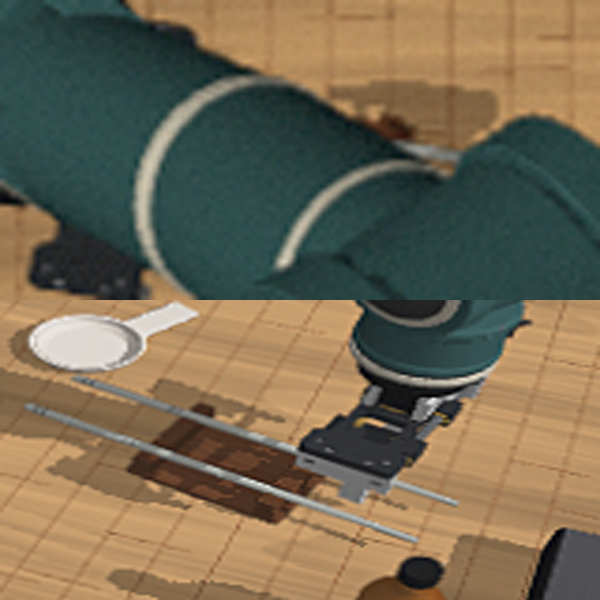

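Both sticks are undisturbed. The jaws straddle the near stick at about (380,480) in the lower panel, with one finger between the two sticks. Closing now, then lifting.

Call:
move_arm:
  motion:
    - {"dx": 0, "dy": 0, "dz": 0, "rx": 0, "ry": 0, "rz": 0, "hand": 1}
    - {"dx": 0, "dy": 0, "dz": 0, "rx": 0, "ry": 0, "rz": 0, "hand": 1}
    - {"dx": 0, "dy": 0, "dz": 0, "rx": 0, "ry": 0, "rz": 0, "hand": 1}
    - {"dx": 0, "dy": 0, "dz": 0, "rx": 0, "ry": 0, "rz": 0, "hand": 1}
    - {"dx": 0, "dy": 0, "dz": 0, "rx": 0, "ry": 0, "rz": 0, "hand": 1}

```text
clock: 3.9
eef_pos: [0.5066, 0.3229, 0.0111]
orientation: [[0.982, -0.187, 0.0], [-0.187, -0.982, 0.0], [0.0, -0.0, -1.0]]
ft_force: [-0.2, -0.8, 1.2]
gripper_width: 0.0071
```

Call:
move_arm:
  motion:
    - {"dx": 0, "dy": 0, "dz": -0.05, "rx": 0, "ry": 0, "rz": 0, "hand": 1}
    - {"dx": 0, "dy": 0, "dz": -0.1, "rx": 0, "ry": 0, "rz": 0, "hand": 1}
    - {"dx": 0, "dy": 0, "dz": -0.2, "rx": 0, "ry": 0, "rz": 0, "hand": 1}
    - {"dx": 0, "dy": 0, "dz": -0.3, "rx": 0, "ry": 0, "rz": 0, "hand": 1}
    - {"dx": 0, "dy": 0, "dz": -0.4, "rx": 0, "ry": 0, "rz": 0, "hand": 1}
    - {"dx": 0, "dy": 0, "dz": -0.5, "rx": 0, "ry": 0, "rz": 0, "hand": 1}
    - {"dx": 0, "dy": 0, "dz": -0.6, "rx": 0, "ry": 0, "rz": 0, "hand": 1}
    - {"dx": 0, "dy": 0, "dz": -0.6, "rx": 0, "ry": 0, "rz": 0, "hand": 1}

```text
clock: 4.7
eef_pos: [0.5077, 0.3241, 0.1961]
orientation: [[0.982, -0.186, 0.006], [-0.186, -0.982, 0.003], [0.005, -0.004, -1.0]]
ft_force: [-0.3, -0.1, -1.5]
gripper_width: 0.0069
```

```bash
python3 - <<'E'
from h import *
s=robot.state();print(s['gripper_width'],s['clock'],s['ft_force'])
# sleeve line: centre C, unit y axis; held 70 mm from +y end, 260 ahead
C=np.array([.549,-.254,0]);u=np.array([-.136,.991,0]);u/=np.linalg.norm(u)
pre=C+u*(.115+.26); print(pre)
pre[2]=.19; go([(pre,7.8)])
E
```

```text
0.0068903170755872595 4.7 [-0.2955 -0.0533 -1.5233]
[0.498  0.1175 0.    ]
-> [0.498  0.1175 0.19  ] 7.8 d [0.0964 0.6827 0.018 ] r [-0.0033 -0.0054 -0.309 ] dist 0.20692484200876338
```

Call:
move_arm:
  motion:
    - {"dx": 0.096, "dy": 0.65, "dz": 0.018, "rx": 0, "ry": 0, "rz": -0.309, "hand": 1}
    - {"dx": 0.096, "dy": 0.65, "dz": 0.018, "rx": 0, "ry": 0, "rz": -0.309, "hand": 1}
    - {"dx": 0.096, "dy": 0.65, "dz": 0.018, "rx": 0, "ry": 0, "rz": -0.309, "hand": 1}
    - {"dx": 0.096, "dy": 0.65, "dz": 0.018, "rx": 0, "ry": 0, "rz": -0.309, "hand": 1}
    - {"dx": 0.096, "dy": 0.65, "dz": 0.018, "rx": 0, "ry": 0, "rz": -0.309, "hand": 1}
    - {"dx": 0.096, "dy": 0.65, "dz": 0.018, "rx": 0, "ry": 0, "rz": -0.309, "hand": 1}
    - {"dx": 0.096, "dy": 0.65, "dz": 0.018, "rx": 0, "ry": 0, "rz": -0.309, "hand": 1}

```text
clock: 5.4
eef_pos: [0.4984, 0.1269, 0.1859]
orientation: [[0.991, 0.137, 0.001], [0.137, -0.991, 0.0], [0.001, -0.0, -1.0]]
ft_force: [0.8, 1.0, -0.1]
gripper_width: 0.0068
```

```bash
python3 - <<'E'
from h import *
t=robot.get_image('top');c=robot.get_image('scene')
s=robot.state();print(s['eef_pos'],s['orientation'],s['gripper_width'],s['clock'],s['ft_force'])
cv2.imwrite('pics/raw_t2.png',t[:,:,::-1]);cv2.imwrite('pics/raw_s2.png',c[:,:,::-1])
def cr(im,x,y,w,h,k):
    o=cv2.resize(im[y:y+h,x:x+w],None,fx=k,fy=k,interpolation=2).copy()
    for i in range(0,w,10): cv2.line(o,(i*k,0),(i*k,4 if i%50 else 12),(255,0,0),1)
    for i in range(0,h,10): cv2.line(o,(0,i*k),(4 if i%50 else 12,i*k),(255,0,0),1)
    return o
cv2.imwrite('pics/g2.png',np.vstack([cr(t,210,150,160,50,5),cr(c,135,140,160,70,5)])[:,:,::-1])
E
```

```text
[0.4983 0.1274 0.1856] [[ 0.9905  0.1376  0.0001]
 [ 0.1376 -0.9905  0.0006]
 [ 0.0002 -0.0006 -1.    ]] 0.006938415610082381 5.5 [-0.9145 -0.1893 -0.4516]
```

View pics/g2.png

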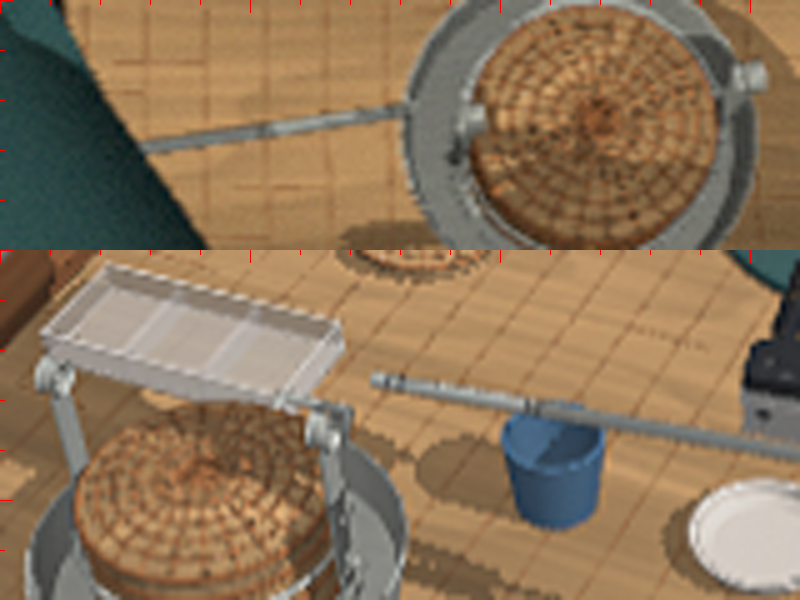

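```bash
python3 - <<'E'
from h import *
E1=tri((209.6,166),(291,171.8));m=tri((242,171.4),(263,176));print('tip',E1,'mark',m,np.linalg.norm(E1-m))
# line as intersection of view planes
def pl(n,a,b):
    o,d1=ray(n,a);_,d2=ray(n,b);k=np.cross(d1,d2);k/=np.linalg.norm(k);return k,k@o
k1,c1=pl('scene',(209.8,166),(293,180.2));k2,c2=pl('top',(290.5,171.9),(239,179.8))
v=np.cross(k1,k2);v/=np.linalg.norm(v);v*=np.sign(-v[1])
for y in(-.14,-.03,.1274):
    p=np.linalg.solve([k1,k2,[0,1,0]],[c1,c2,y]);print(p)
print('dir',v)
L=tri((200,175.5),(305.2,173.9));R=tri((145.7,164.9),(360,165.4));d=(R-L)/np.linalg.norm(R-L)
print('sleeves',L,R,d,(L+R)/2); s=(E1-L)@d; print('tip rel sleeve L: along',s,'off',E1-L-s*d)
E
```

```text
tip [ 0.5344 -0.1259  0.1954] mark [ 0.5209 -0.0376  0.1965] 0.08927070138207709
[ 0.5358 -0.14    0.1945]
[ 0.52   -0.03    0.1968]
[0.4975 0.1274 0.2001]
dir [ 0.1417 -0.9897 -0.0205]
sleeves [ 0.5359 -0.1687  0.1471] [ 0.5606 -0.342   0.1475] [ 0.1411 -0.99    0.0023] [ 0.5483 -0.2554  0.1473]
tip rel sleeve L: along -0.04250430767574047 off [0.0045 0.0008 0.0484]
```

The stick's direction matches the sleeve line. It sits 4 mm high in x, droops 1.2° and is 52 mm above the line, so I'll correct all three before entering.

Call:
move_arm:
  motion:
    - {"dx": -0.014, "dy": 0, "dz": 0.08, "rx": -0.019, "ry": 0, "rz": 0, "hand": 1}
    - {"dx": -0.014, "dy": 0, "dz": 0.14, "rx": -0.019, "ry": 0, "rz": 0, "hand": 1}
    - {"dx": -0.014, "dy": 0, "dz": 0.175, "rx": -0.019, "ry": 0, "rz": 0, "hand": 1}
    - {"dx": -0.014, "dy": 0.03, "dz": 0.175, "rx": -0.019, "ry": 0, "rz": 0, "hand": 1}
    - {"dx": -0.014, "dy": 0.06, "dz": 0.175, "rx": -0.019, "ry": 0, "rz": 0, "hand": 1}
    - {"dx": -0.014, "dy": 0.06, "dz": 0.175, "rx": -0.019, "ry": 0, "rz": 0, "hand": 1}
    - {"dx": -0.014, "dy": 0.06, "dz": 0.175, "rx": -0.019, "ry": 0, "rz": 0, "hand": 1}

```text
clock: 6.2
eef_pos: [0.4972, 0.1071, 0.1335]
orientation: [[0.991, 0.134, 0.004], [0.135, -0.991, -0.02], [0.001, 0.02, -1.0]]
ft_force: [-0.7, -0.2, -0.6]
gripper_width: 0.007
```

```bash
cat >>h.py <<'E'
def cr(im,x,y,w,h,k):
    o=cv2.resize(im[y:y+h,x:x+w],None,fx=k,fy=k,interpolation=2).copy()
    for i in range(0,w,10): cv2.line(o,(i*k,0),(i*k,4 if i%50 else 12),(255,0,0),1)
    for i in range(0,h,10): cv2.line(o,(0,i*k),(4 if i%50 else 12,i*k),(255,0,0),1)
    return o
E
python3 - <<'E'
from h import *
t=robot.get_image('top');c=robot.get_image('scene')
s=robot.state();print(s['eef_pos'],s['orientation'],s['gripper_width'],s['clock'],s['ft_force'])
cv2.imwrite('pics/g3.png',np.vstack([cr(t,240,155,100,30,8),cr(c,170,155,100,45,8)])[:,:,::-1])
E
```

```text
[0.4969 0.1075 0.1333] [[ 0.9908  0.1353  0.0034]
 [ 0.1353 -0.9906 -0.0195]
 [ 0.0007  0.0198 -0.9998]] 0.0068822421885422 6.3 [ 0.1779  0.7684 -0.1848]
```

View pics/g3.png

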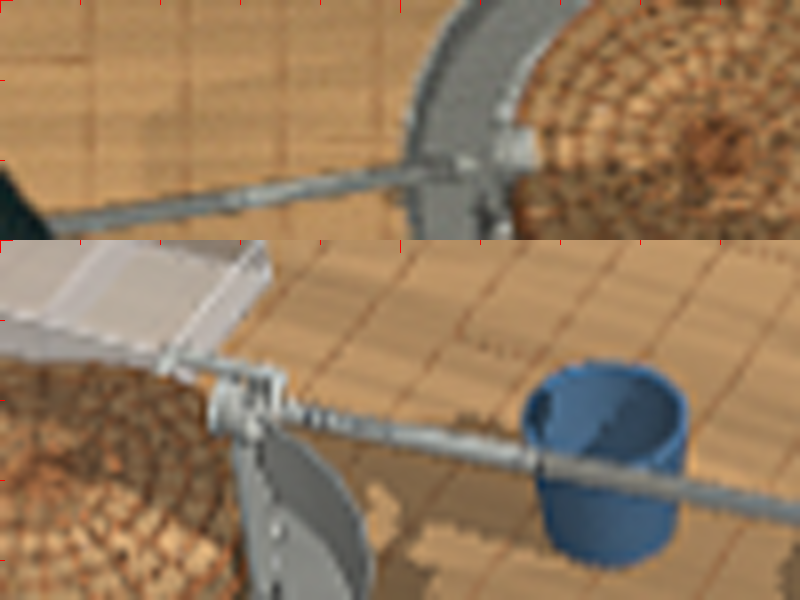

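The stick now points at the left sleeve (tip about (299,175) in top, (206,176) in scene). I'll overlay the modelled sleeve mouths and the fitted stick line to check the alignment before entry.

```bash
python3 - <<'E'
from h import *
t=robot.get_image('top');c=robot.get_image('scene')
u=np.array([-.1411,.99,0]);w=np.array([.99,.1411,0]);z=np.array([0,0,1.])
L=np.array([.5362,-.1682,.1473]);R=np.array([.5606,-.342,.1475])
def circ(n,X,r,o,k,im,col):
    P=[(proj(n,X+r*(np.cos(a)*w+np.sin(a)*z))-o+.5)*k for a in np.linspace(0,6.283,40)]
    cv2.polylines(im,[np.int32(np.round(np.array(P)*16))],True,col,1,cv2.LINE_AA,4)
out=[]
for n,im,(x,y),(x2,y2) in(('top',t,(285,160),(345,150)),('scene',c,(180,160),(130,150))):
    row=[]
    for (xx,yy),X in(((x,y),L),((x2,y2),R)):
        a=cr(im,xx,yy,40,30,10); b=a.copy()
        for s in(-.007,.007): circ(n,X+s*u,.0115,np.array([xx,yy]),10,b,(255,0,0) if s>0 else (0,255,0))
        row+= [b]
    out.append(np.hstack(row))
cv2.imwrite('pics/g4.png',np.vstack(out)[:,:,::-1])
def pl(n,a,b):
    o,d1=ray(n,a);_,d2=ray(n,b);k=np.cross(d1,d2);k/=np.linalg.norm(k);return k,k@o
k1,c1=pl('scene',(205.8,176.5),(268.75,188.5));k2,c2=pl('top',(291.25,176.9),(246.25,182.75))
v=np.cross(k1,k2);v*=np.sign(-v[1])/np.linalg.norm(v);print('dir',v,[np.linalg.solve([k1,k2,[0,1,0]],[c1,c2,y]) for y in(-.1687,-.342)])
E
```

```text
dir [ 0.1194 -0.9925 -0.0268] [array([ 0.5338, -0.1687,  0.1458]), array([ 0.5546, -0.342 ,  0.1411])]
```

View pics/g4.png

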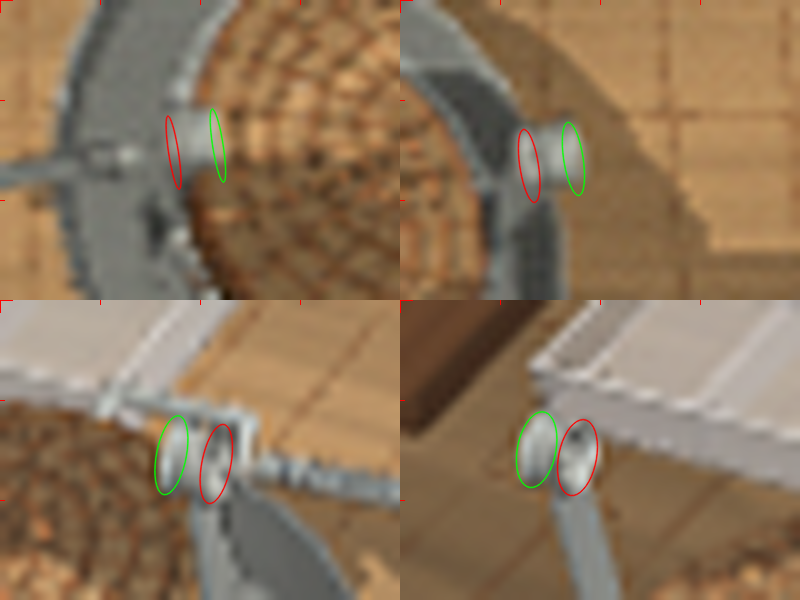

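The mouths fit the overlay. The tip reads about 2 mm low in x and 1.4 mm low in z, so I'll correct both with a small yaw and pitch. Then I'll go through the left sleeve and stop short of the right one.

```bash
python3 - <<'E'
from h import *
s=robot.state();R=s['orientation'];d=np.array([.1411,-.99,0]);w=np.array([.99,.1411,0])
for k in(0,.17): print(k,R.T@(k*d+.001*w)/.3)
E
```

```text
0 [ 0.0033 -0.      0.    ]
0.17 [0.0064 0.5665 0.0112]
```

Call:
move_arm:
  motion:
    - {"dx": 0.003, "dy": 0, "dz": 0, "rx": -0.005, "ry": 0, "rz": -0.005, "hand": 1}
    - {"dx": 0.003, "dy": 0, "dz": 0, "rx": -0.005, "ry": 0, "rz": -0.005, "hand": 1}
    - {"dx": 0.0034, "dy": 0.05, "dz": 0.001, "rx": -0.005, "ry": 0, "rz": -0.005, "hand": 1}
    - {"dx": 0.0037, "dy": 0.1, "dz": 0.002, "rx": -0.005, "ry": 0, "rz": -0.005, "hand": 1}
    - {"dx": 0.004, "dy": 0.15, "dz": 0.003, "rx": -0.005, "ry": 0, "rz": -0.005, "hand": 1}
    - {"dx": 0.0043, "dy": 0.2, "dz": 0.004, "rx": -0.005, "ry": 0, "rz": -0.005, "hand": 1}
    - {"dx": 0.0043, "dy": 0.2, "dz": 0.004, "rx": -0.005, "ry": 0, "rz": -0.005, "hand": 1}

```text
clock: 7.1
eef_pos: [0.5063, 0.0464, 0.1327]
orientation: [[0.99, 0.138, 0.003], [0.138, -0.99, -0.025], [-0.0, 0.026, -1.0]]
ft_force: [-0.2, -0.0, 0.0]
gripper_width: 0.0065
```

```bash
python3 - <<'E'
from h import *
t=robot.get_image('top');c=robot.get_image('scene')
s=robot.state();print(s['eef_pos'],s['orientation'],s['gripper_width'],s['clock'],s['ft_force'],s['wrist_torque'])
cv2.imwrite('pics/g5.png',np.vstack([cr(t,270,150,100,32,8),cr(c,140,152,100,42,8)])[:,:,::-1])
E
```

```text
[0.5061 0.0485 0.1328] [[ 0.9901  0.1404  0.0033]
 [ 0.1405 -0.9898 -0.0247]
 [-0.0002  0.0249 -0.9997]] 0.007084329475694771 7.2 [-0.1542 -0.728  -1.0984] [ 0.0996 -0.0696 -0.0235]
```

View pics/g5.png

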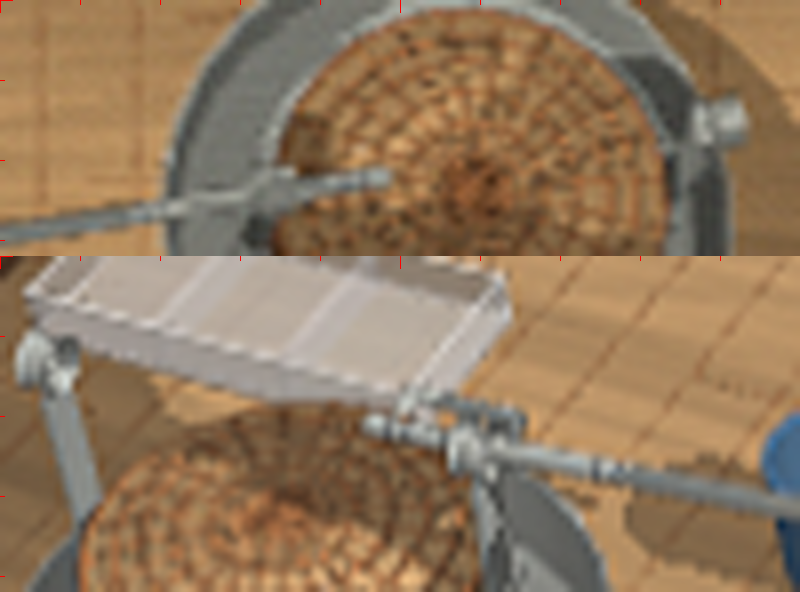

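The tip is through the left sleeve with no contact force (top (385,178), scene (372,426) in the crops). In top the extended line would pass the right sleeve about 3 mm low, so I'll yaw slightly about the left sleeve and advance until just before the right one.

Call:
move_arm:
  motion:
    - {"dx": -0.006, "dy": 0, "dz": 0, "rx": 0, "ry": 0, "rz": -0.01, "hand": 1}
    - {"dx": -0.006, "dy": 0.06, "dz": 0.0015, "rx": 0, "ry": 0, "rz": -0.01, "hand": 1}
    - {"dx": -0.006, "dy": 0.12, "dz": 0.003, "rx": 0, "ry": 0, "rz": -0.01, "hand": 1}
    - {"dx": -0.006, "dy": 0.18, "dz": 0.0045, "rx": 0, "ry": 0, "rz": -0.01, "hand": 1}
    - {"dx": -0.006, "dy": 0.24, "dz": 0.006, "rx": 0, "ry": 0, "rz": -0.01, "hand": 1}
    - {"dx": -0.006, "dy": 0.3, "dz": 0.0075, "rx": 0, "ry": 0, "rz": -0.01, "hand": 1}
    - {"dx": -0.006, "dy": 0.33, "dz": 0.008, "rx": 0, "ry": 0, "rz": -0.01, "hand": 1}
    - {"dx": -0.006, "dy": 0.33, "dz": 0.008, "rx": 0, "ry": 0, "rz": -0.01, "hand": 1}

```text
clock: 8.0
eef_pos: [0.5183, -0.0506, 0.1329]
orientation: [[0.989, 0.15, 0.003], [0.15, -0.988, -0.025], [-0.001, 0.025, -1.0]]
ft_force: [-0.3, -0.0, -0.7]
gripper_width: 0.007
```

```bash
python3 - <<'E'
from h import *
t=robot.get_image('top');c=robot.get_image('scene')
s=robot.state();print(s['eef_pos'],s['orientation'],s['gripper_width'],s['clock'],s['ft_force'],s['wrist_torque'])
cv2.imwrite('pics/g6.png',np.vstack([cr(t,270,150,100,32,8),cr(c,140,152,100,42,8)])[:,:,::-1])
E
```

```text
[ 0.5182 -0.0491  0.1329] [[ 0.9884  0.1519  0.0033]
 [ 0.152  -0.9881 -0.0245]
 [-0.0004  0.0247 -0.9997]] 0.007108704839401268 8.1 [-0.3956 -0.462  -0.9126] [ 0.0687 -0.1342  0.0031]
```

View pics/g6.png

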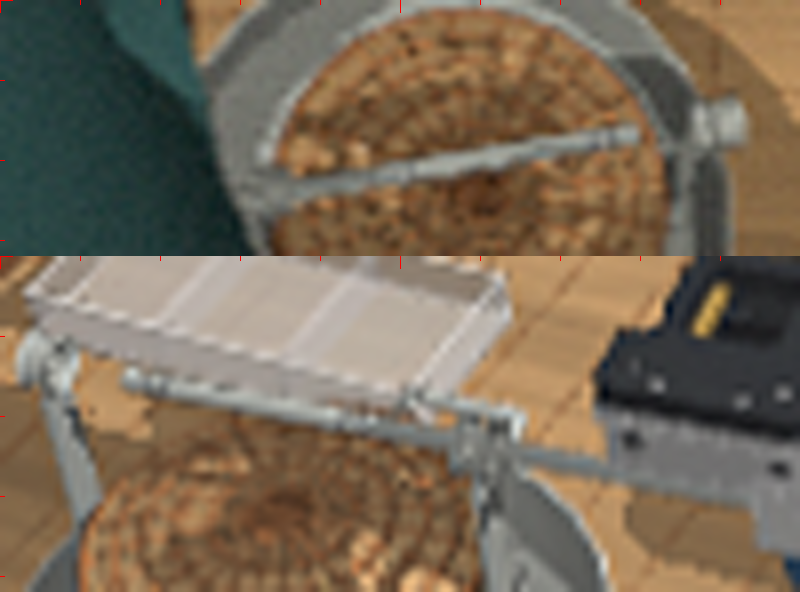

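The tip is aimed at the right sleeve: in top it extrapolates to (718,119) against a centre at about (720,121). In scene it is about 0.5 px low. I'll raise it 1 mm and push through.

Call:
move_arm:
  motion:
    - {"dx": 0, "dy": 0, "dz": -0.003, "rx": 0, "ry": 0, "rz": 0, "hand": 1}
    - {"dx": -0.0005, "dy": 0.05, "dz": -0.002, "rx": 0, "ry": 0, "rz": 0, "hand": 1}
    - {"dx": -0.001, "dy": 0.1, "dz": -0.0005, "rx": 0, "ry": 0, "rz": 0, "hand": 1}
    - {"dx": -0.0018, "dy": 0.15, "dz": 0.001, "rx": 0, "ry": 0, "rz": 0, "hand": 1}
    - {"dx": -0.0024, "dy": 0.2, "dz": 0.0025, "rx": 0, "ry": 0, "rz": 0, "hand": 1}
    - {"dx": -0.003, "dy": 0.25, "dz": 0.0035, "rx": 0, "ry": 0, "rz": 0, "hand": 1}
    - {"dx": -0.0033, "dy": 0.3, "dz": 0.0045, "rx": 0, "ry": 0, "rz": 0, "hand": 1}
    - {"dx": -0.0033, "dy": 0.3, "dz": 0.0045, "rx": 0, "ry": 0, "rz": 0, "hand": 1}

```text
clock: 8.9
eef_pos: [0.5309, -0.1419, 0.1336]
orientation: [[0.989, 0.148, 0.003], [0.148, -0.989, -0.025], [-0.001, 0.025, -1.0]]
ft_force: [-0.1, 0.6, -0.9]
gripper_width: 0.0069
```

```bash
python3 - <<'E'
from h import *
t=robot.get_image('top');c=robot.get_image('scene')
s=robot.state();print(s['eef_pos'],s['orientation'],s['gripper_width'],s['clock'],s['ft_force'],s['wrist_torque'])
cv2.imwrite('pics/g7.png',np.vstack([cr(t,280,150,100,32,8),cr(c,120,150,100,42,8)])[:,:,::-1])
E
```

```text
[ 0.5308 -0.1393  0.1337] [[ 0.9886  0.1506  0.0032]
 [ 0.1506 -0.9883 -0.0245]
 [-0.0005  0.0247 -0.9997]] 0.007055212828710371 9.0 [-0.85    0.6411 -1.1405] [ 0.094  -0.0365  0.0086]
```

View pics/g7.png

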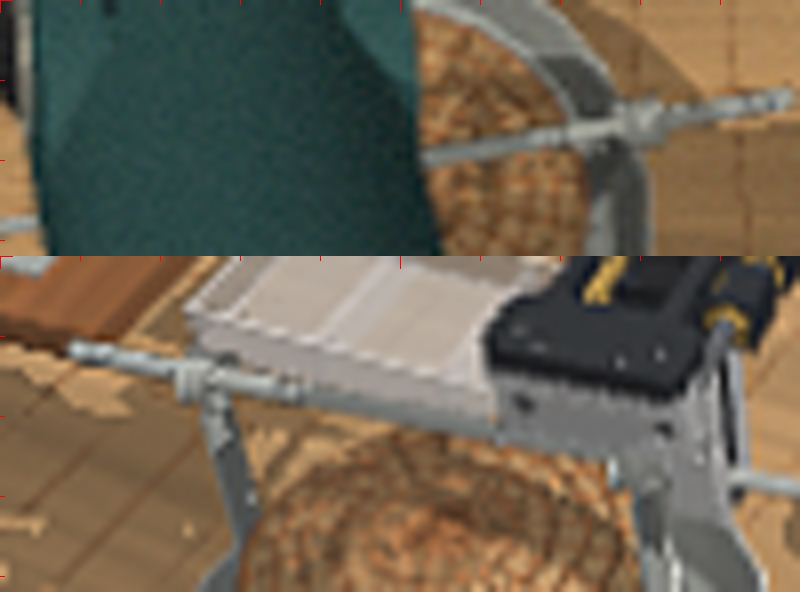

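The chopstick is through both sleeves and sticks out about 45 mm beyond the right one (tip at (790,98) in the top crop). Now I'll lower it 3 mm to rest in the sleeves, open, rise, and move to the middle.

Call:
move_arm:
  motion:
    - {"dx": 0, "dy": 0, "dz": 0.005, "rx": 0, "ry": 0, "rz": 0, "hand": 1}
    - {"dx": 0, "dy": 0, "dz": 0.01, "rx": 0, "ry": 0, "rz": 0, "hand": 1}
    - {"dx": 0, "dy": 0, "dz": 0.01, "rx": 0, "ry": 0, "rz": 0, "hand": 0.5}
    - {"dx": 0, "dy": 0, "dz": 0.01, "rx": 0, "ry": 0, "rz": 0, "hand": 0.15}
    - {"dx": 0, "dy": 0, "dz": 0.01, "rx": 0, "ry": 0, "rz": 0, "hand": 0.15}
    - {"dx": 0, "dy": 0, "dz": 0.01, "rx": 0, "ry": 0, "rz": 0, "hand": 0.15}

```text
clock: 9.6
eef_pos: [0.5309, -0.1393, 0.1309]
orientation: [[0.989, 0.151, 0.003], [0.151, -0.988, -0.025], [-0.0, 0.025, -1.0]]
ft_force: [1.0, -0.2, 0.1]
gripper_width: 0.0356
```

```bash
python3 - <<'E'
from h import *
s=robot.state();p=s['eef_pos'];print(p,s['gripper_width'],s['clock'],s['ft_force'])
up=p+[0,0,.07]; C=np.array([.549,-.254,up[2]]); go([(up,8.1)]); go([(C,8.1),((.549,-.254,.1285),8.1)],up,s['orientation'])
E
```

```text
[ 0.5309 -0.1393  0.1309] 0.035631623570444845 9.6 [ 0.9704 -0.1613  0.0554]
-> [ 0.5309 -0.1393  0.2009] 8.1 d [-0.0001  0.0059 -0.2333] r [0.024  0.0002 0.0099] dist 0.07
-> [ 0.549  -0.254   0.2009] 8.1 d [0.0018 0.3869 0.0097] r [0.024  0.0002 0.0099] dist 0.1160991285871892
-> [ 0.549  -0.254   0.1285] 8.1 d [0.     0.     0.2413] r [0. 0. 0.] dist 0.07239619047209794
```

Call:
move_arm:
  motion:
    - {"dx": 0, "dy": 0.002, "dz": -0.08, "rx": 0, "ry": 0, "rz": 0, "hand": 0.15}
    - {"dx": 0, "dy": 0.004, "dz": -0.16, "rx": 0, "ry": 0, "rz": 0, "hand": 0.15}
    - {"dx": 0, "dy": 0.006, "dz": -0.233, "rx": 0, "ry": 0, "rz": 0, "hand": 0.15}
    - {"dx": 0, "dy": 0.006, "dz": -0.233, "rx": 0, "ry": 0, "rz": 0, "hand": 0.15}
    - {"dx": 0.002, "dy": 0.13, "dz": -0.23, "rx": 0.024, "ry": 0, "rz": 0.01, "hand": 0.15}
    - {"dx": 0.002, "dy": 0.27, "dz": -0.225, "rx": 0.024, "ry": 0, "rz": 0.01, "hand": 0.15}
    - {"dx": 0.002, "dy": 0.393, "dz": -0.2235, "rx": 0.024, "ry": 0, "rz": 0.01, "hand": 0.15}
    - {"dx": 0.002, "dy": 0.393, "dz": -0.2235, "rx": 0.024, "ry": 0, "rz": 0.01, "hand": 0.15}

```text
clock: 10.4
eef_pos: [0.5482, -0.2595, 0.1994]
orientation: [[0.991, 0.134, -0.002], [0.134, -0.991, -0.001], [-0.002, 0.0, -1.0]]
ft_force: [-1.1, 0.9, -0.6]
gripper_width: 0.0399
```

```bash
python3 - <<'E'
from h import *
s=robot.state();print(s['eef_pos'],s['gripper_width'],s['clock'],s['ft_force'])
go([((.549,-.254,.1285),8.1)])
E
```

```text
[ 0.5482 -0.2595  0.1994] 0.03986816322230836 10.4 [-1.0956  0.9472 -0.6314]
-> [ 0.549  -0.254   0.1285] 8.1 d [ 0.0055 -0.0178  0.2363] r [ 0.0003  0.0016 -0.0062] dist 0.07112159742820244
```

Call:
move_arm:
  motion:
    - {"dx": 0, "dy": 0, "dz": 0.08, "rx": 0, "ry": 0, "rz": 0, "hand": 0.15}
    - {"dx": 0, "dy": 0, "dz": 0.15, "rx": 0, "ry": 0, "rz": 0, "hand": 0.15}
    - {"dx": 0, "dy": 0, "dz": 0.2, "rx": 0, "ry": 0, "rz": 0, "hand": 0.15}
    - {"dx": 0, "dy": 0, "dz": 0.238, "rx": 0, "ry": 0, "rz": 0, "hand": 0.15}
    - {"dx": 0, "dy": 0, "dz": 0.238, "rx": 0, "ry": 0, "rz": 0, "hand": 0.15}
    - {"dx": 0, "dy": 0, "dz": 0.238, "rx": 0, "ry": 0, "rz": 0, "hand": 0.15}

```text
clock: 11.0
eef_pos: [0.5493, -0.254, 0.1298]
orientation: [[0.99, 0.141, 0.0], [0.141, -0.99, -0.0], [0.0, 0.0, -1.0]]
ft_force: [0.5, -0.0, -0.2]
gripper_width: 0.0402
```

Call:
move_arm:
  motion:
    - {"dx": 0, "dy": 0, "dz": 0, "rx": 0, "ry": 0, "rz": 0, "hand": 1}
    - {"dx": 0, "dy": 0, "dz": 0, "rx": 0, "ry": 0, "rz": 0, "hand": 1}
    - {"dx": 0, "dy": 0, "dz": 0, "rx": 0, "ry": 0, "rz": 0, "hand": 1}
    - {"dx": 0, "dy": 0, "dz": 0, "rx": 0, "ry": 0, "rz": 0, "hand": 1}
    - {"dx": 0, "dy": 0, "dz": 0, "rx": 0, "ry": 0, "rz": 0, "hand": 1}

```text
clock: 11.5
eef_pos: [0.5491, -0.2542, 0.1296]
orientation: [[0.99, 0.141, 0.0], [0.141, -0.99, -0.0], [-0.0, 0.0, -1.0]]
ft_force: [-0.2, 0.6, 1.0]
gripper_width: 0.0079
```

Call:
move_arm:
  motion:
    - {"dx": 0, "dy": 0, "dz": -0.01, "rx": 0, "ry": 0, "rz": 0, "hand": 1}
    - {"dx": 0, "dy": 0, "dz": -0.02, "rx": 0, "ry": 0, "rz": 0, "hand": 1}
    - {"dx": 0, "dy": 0, "dz": -0.03, "rx": 0, "ry": 0, "rz": 0, "hand": 1}
    - {"dx": 0, "dy": 0, "dz": -0.04, "rx": 0, "ry": 0, "rz": 0, "hand": 1}
    - {"dx": 0, "dy": 0, "dz": -0.05, "rx": 0, "ry": 0, "rz": 0, "hand": 1}
    - {"dx": 0, "dy": 0, "dz": -0.06, "rx": 0, "ry": 0, "rz": 0, "hand": 1}
    - {"dx": 0, "dy": 0, "dz": -0.07, "rx": 0, "ry": 0, "rz": 0, "hand": 1}
    - {"dx": 0, "dy": 0, "dz": -0.07, "rx": 0, "ry": 0, "rz": 0, "hand": 1}

```text
clock: 12.3
eef_pos: [0.5492, -0.2542, 0.1508]
orientation: [[0.99, 0.141, 0.0], [0.141, -0.99, -0.0], [0.0, 0.0, -1.0]]
ft_force: [0.1, 0.1, -6.5]
gripper_width: 0.0081
```

```bash
python3 - <<'E'
from h import *
s=robot.state();print(s['eef_pos'],s['gripper_width'],s['clock'],s['ft_force'],s['wrist_torque'])
E
```

```text
[ 0.5492 -0.2542  0.1508] 0.008143710290472797 12.3 [ 0.0883  0.1167 -6.5142] [-0.029  -0.093   0.0555]
```

The load reads 6.5 N, which fits the steamer, lid and stick together. I'll keep raising it smoothly.

Call:
move_arm:
  motion:
    - {"dx": 0, "dy": 0, "dz": -0.01, "rx": 0, "ry": 0, "rz": 0, "hand": 1}
    - {"dx": 0, "dy": 0, "dz": -0.03, "rx": 0, "ry": 0, "rz": 0, "hand": 1}
    - {"dx": 0, "dy": 0, "dz": -0.055, "rx": 0, "ry": 0, "rz": 0, "hand": 1}
    - {"dx": 0, "dy": 0, "dz": -0.08, "rx": 0, "ry": 0, "rz": 0, "hand": 1}
    - {"dx": 0, "dy": 0, "dz": -0.105, "rx": 0, "ry": 0, "rz": 0, "hand": 1}
    - {"dx": 0, "dy": 0, "dz": -0.13, "rx": 0, "ry": 0, "rz": 0, "hand": 1}
    - {"dx": 0, "dy": 0, "dz": -0.15, "rx": 0, "ry": 0, "rz": 0, "hand": 1}
    - {"dx": 0, "dy": 0, "dz": -0.16, "rx": 0, "ry": 0, "rz": 0, "hand": 1}

```text
clock: 13.1
eef_pos: [0.5492, -0.2542, 0.1991]
orientation: [[0.99, 0.141, 0.0], [0.141, -0.99, -0.0], [0.0, 0.0, -1.0]]
ft_force: [-0.6, -0.3, -6.5]
gripper_width: 0.0082
```

Call:
move_arm:
  motion:
    - {"dx": 0, "dy": 0, "dz": -0.01, "rx": 0, "ry": 0, "rz": 0, "hand": 1}
    - {"dx": 0, "dy": 0, "dz": -0.03, "rx": 0, "ry": 0, "rz": 0, "hand": 1}
    - {"dx": 0, "dy": 0, "dz": -0.055, "rx": 0, "ry": 0, "rz": 0, "hand": 1}
    - {"dx": 0, "dy": 0, "dz": -0.08, "rx": 0, "ry": 0, "rz": 0, "hand": 1}
    - {"dx": 0, "dy": 0, "dz": -0.105, "rx": 0, "ry": 0, "rz": 0, "hand": 1}
    - {"dx": 0, "dy": 0, "dz": -0.13, "rx": 0, "ry": 0, "rz": 0, "hand": 1}
    - {"dx": 0, "dy": 0, "dz": -0.15, "rx": 0, "ry": 0, "rz": 0, "hand": 1}
    - {"dx": 0, "dy": 0, "dz": -0.16, "rx": 0, "ry": 0, "rz": 0, "hand": 1}

```text
clock: 13.9
eef_pos: [0.5492, -0.2542, 0.2472]
orientation: [[0.99, 0.141, 0.0], [0.141, -0.99, -0.0], [0.0, 0.0, -1.0]]
ft_force: [0.2, 0.0, -6.6]
gripper_width: 0.008
```

Call:
move_arm:
  motion:
    - {"dx": 0, "dy": 0, "dz": 0, "rx": 0, "ry": 0, "rz": 0, "hand": 1}
    - {"dx": 0, "dy": 0, "dz": 0, "rx": 0, "ry": 0, "rz": 0, "hand": 1}
    - {"dx": 0, "dy": 0, "dz": 0, "rx": 0, "ry": 0, "rz": 0, "hand": 1}
    - {"dx": 0, "dy": 0, "dz": 0, "rx": 0, "ry": 0, "rz": 0, "hand": 1}
    - {"dx": 0, "dy": 0, "dz": 0, "rx": 0, "ry": 0, "rz": 0, "hand": 1}
    - {"dx": 0, "dy": 0, "dz": 0, "rx": 0, "ry": 0, "rz": 0, "hand": 1}
    - {"dx": 0, "dy": 0, "dz": 0, "rx": 0, "ry": 0, "rz": 0, "hand": 1}
    - {"dx": 0, "dy": 0, "dz": 0, "rx": 0, "ry": 0, "rz": 0, "hand": 1}

```text
clock: 14.7
eef_pos: [0.5491, -0.2541, 0.2464]
orientation: [[0.99, 0.141, -0.0], [0.141, -0.99, 0.0], [-0.0, -0.0, -1.0]]
ft_force: [-0.4, 0.1, -5.9]
gripper_width: 0.0078
```

```bash
python3 - <<'E'
from h import *
c=robot.get_image('scene');t=robot.get_image('top')
s=robot.state();print(s['eef_pos'],s['gripper_width'],s['clock'],s['ft_force'],s['wrist_torque'])
a=cr(c,110,90,160,150,4)[:600]; b=cv2.resize(t[120:240,110:390],(160,69)); 
print(np.abs(c.astype(int)-robot.get_image('scene')).mean())
cv2.imwrite('pics/final.png',a[:,:,::-1])
E
```

```text
[ 0.5491 -0.2541  0.2464] 0.007874514447934099 14.8 [ 0.2628  0.1773 -5.7983] [ 0.0025 -0.0785  0.0104]
0.6325649685329862
```

View pics/final.png

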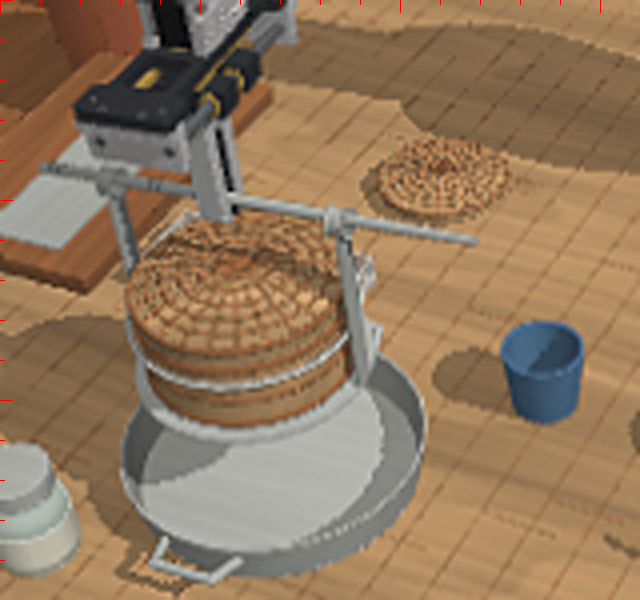

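The steamer hangs over the pan with its lid on, clear of the rim, and the stick sticks out on both sides (sleeves at (112,182) and (338,220), ends at (42,168) and (475,240)). I'll do one level check before handing in.

```bash
python3 - <<'E'
from h import *
from scipy.optimize import minimize_scalar
for uv,X in(((138,135.5),(.5606,-.342)),((194.6,145.2),(.5362,-.1685))):
    print(minimize_scalar(lambda z:np.sum((proj('scene',[*X,z])-uv)**2),bounds=(.15,.4),method='bounded').x)
s=robot.state();print(s['clock'],s['qd'],s['ft_force']); print(robot.sign_off())
E
```

```text
0.25480951299449706
0.25544576857417406
14.85 [ 0.0001  0.0014  0.     -0.0004 -0.0002  0.0018 -0.0007] [-0.0646 -0.0465 -7.1435]
the job is handed in; nothing more can be done
None
```

The steamer is hanging over the pan from one chopstick, lid on, and I have handed the job in after 14.9 s of robot time. I gripped the near stick by its +y end and threaded it through the left sleeve, then the right, with the steamer still standing in the pan. I then regripped it between the handles and raised it straight up.

**Last checks:**
- **Level:** the two sleeves measured 0.2548 m and 0.2554 m high, within 1 mm of each other.
- **Height:** the base is about 0.11 m above the work surface, roughly 70 mm above the pan's rim.
- **Load:** steady at 6–7 N, which fits the steamer, lid and stick. The arm is at rest.
- **Fit:** the last picture shows the lid on and the stick sticking out on both sides.

**Disagreements and gaps:**
- The two cameras differed by 4–6 mm in y, which only affects how well the grip is centred.
- The gripper width readings (7–8 mm on a 6–9 mm stick) did not settle which end of the stick is thin, but this had no effect on the lift.
- I did not view the other chopstick again after taking the first one from the rest. Nothing came near it after that, and no unexpected forces showed.

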